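# Unclip the laundry stick and lay it in the notched rest

## Robot

A 7-joint arm with a two-finger parallel gripper is mounted at the origin on the work surface. World frame = base frame: x ahead of the robot, y to its left, z up, the work surface at z = 0. Lengths are in m, angles in rad, forces in N, time in s.
With the tool pointing down it reaches from about 0.35 to 0.9 m from the base axis. Payload 8.1 kg.
Tool frame: the origin (TCP) lies at the very end of the fingers, on their centre line; the grasp point (between the pads) lies 19 mm behind it (manip.grip_point_offset is the distance from the TCP to the grasp point, in m); z points along the fingers, x is the direction in which the jaws open and shut, and the axes are right-handed (so a half turn about z gives the same grasp; the last joint's range is limited). The gripper opens to 92 mm and grips with 3 to 60 N. Pads are 19 mm wide; open, the fingers measure 130 mm over their backs; the gripper's body (75 mm by 190 mm) begins 47 mm behind the grasp point.
Start: joints at [-1.418, 0.434, 0.025, 1.573, -0.012, 1.134, -0.075], TCP at [0.158, 0.605, 0.227] pointing down, gripper open.
Joint ranges: [-2.62, 2.62], [-0.44, 2.09], [-1.27, 1.32], [0.08, 2.57], [-1.32, 4.46], [0.12, 2], [-2.74, 2.74]. Speed limits (rad/s): [2.22, 2.22, 3.01, 3.01, 3.14, 3.14, 3.14].

## Interface

Orientations are given as a 3x3 rotation matrix whose columns are the frame's x, y, z axes.
In Python, from station import manip, eyes, order gives the robot as it stands.
- The arm moves only by the tool carry_out, never from a script. Its argument "motion" is a list of rows, each a list of 6 numbers: the shift along the tool's x, y, z scaled (see below), then the turn, a rotation vector about the tool's x, y, z scaled (see below). A call has 1 to 8 rows; each row shifts and turns the pose as measured when the row begins, along the tool's axes as they then stand; what a row does not reach is not made up. The controller multiplies each number of a shift by 60 cm and each number of a turn by 45 degrees. A row lasts 1/10 s, in which the tool goes at most 50 mm and 8.59 degrees, less where a joint would pass 70% of its speed; a pose out of reach is approached as far as the arm can. A call with a number of a shift or a turn outside -1 to 1 is refused whole. A call with a gripper value outside its range is refused whole. "claw" is the opening, from 0 (shut) to 1 (fully open), set as the call begins (left out, the last holds). The fingers move at their own pace and stop on an object; the grip force is fixed at half the most. Time passes only in rows, so rows that do not move let the fingers close. It gives the time, the measured TCP pose, the force and the opening at its end, in the units of the state.
- manip.sense(): the state, without advancing time (a new reading comes with each control period).
- eyes.capture(name): name is "scene" or "top"; returns the picture (420x560x3 uint8, red, green, blue); there is no depth.
- eyes.get_calibration(name): a dict with "fx", "fy", "cx", "cy" (pixels), "camera_from_world" (4x4, takes a point from world to camera coordinates). Camera axes: x right, y down, z forward; pixel columns grow to the right and rows downward; lengths in m; the calibration is good to about 2 mm. A picture is of the moment at which its call begins. get_calibration takes no time and is no camera call.
- order.finish_job(): hands the job in, once; it reports no verdict.
The state is a dict: "clock": time; "q": joint angles; "qvel": joint speeds; "effort": joint torques, N m; "tool_pos": TCP position; "ee_rot": TCP orientation; "contact_force": force on the tool from outside, world axes, zero at the start; "wrist_torque": the same for the moment, N m; "finger_gap": finger opening in m.
Only numpy, scipy, OpenCV 4.12 (cv2) and the standard library are available. Lean on these libraries where they do the work, as an engineer would, in place of code of your own. Each camera call takes 0.05 s, during which the arm holds its last target. There are 200 camera calls.

## Task

Take the plain round wooden laundry stick out of its pair of spring clips by pulling it straight forward through the open mouths of the clips, then lay it down (do not drop it) in the two notches of the white rest, centred across both notches, and let go. Leave the scraper, which has the same kind of handle, in its own clips.

Things in the scene. Friction and masses are not known exactly. Their poses are not given: they have to be found in the camera images.
- stick_mid (a point): Centre of the laundry stick: plain round bar of light wood, 22 mm thick, 180 mm long, about 60 g, nothing on its ends; its y axis runs along it. It starts level in both clips of its stand, centred within a few mm. Pulled about 12 mm towards the stand's -x it snaps free (pull peaks at about 12 to 18 N); it is clear of the lips by 30 mm. It does not come out upward.
- stick_stand: Fixed dark steel stand: base 100 x 150 mm, 12 mm thick, two slim posts 100 mm high with a sprung steel C-clip each. Origin on the table right below the clipped bar's axis, which is 85 mm up, along y, midway between clips. Clips (12 mm wide) at y = -50 and +50 mm; between them nothing is above the base. Mouths open to -x, roughly to the robot; posts behind the bar, x = 12 to 32 mm.
- rest: Fixed white plastic rest: base 100 x 140 mm, 8 mm thick, two 8 mm thick cheeks at y = -55 and +55 mm, each with a V notch (45 degree sides, 62 mm wide on top, cheeks 61 mm high); nothing between them above the base. Origin on the table under its middle. The bar lying in both notches runs along y at x = 0 with its axis 46 mm above the origin.
- scraper_mid (a point): Centre of the scraper's round wooden handle (22 mm in diameter, 150 mm long; a flat steel blade 75 mm wide at its +y end). It is clipped in the other, identical stand and must stay there.
Mind the look-alikes: they are no part of the job. Of the things that look like the part that bears stick_mid, the middle-sized one is meant.

How it is judged:
On the way:
1. the stick is free of its clips, in front of their mouths (x of stick_mid in the frame of stick_stand below -0.025 m and z of stick_mid in the frame of stick_stand between 0.05 and 0.13 m), for 0.05 s.
At the end, for the whole second after the job is handed in: The stick lies at rest and released in both notches of the rest: its centre within 12 mm of the notch line, within 25 mm of the middle along it, 46 mm (plus or minus 6 mm) above the table, its axis within 10 degrees of the rest's y axis; the scraper is within 20 mm of where it was, in its clips (x of stick_mid in the frame of rest between -0.012 and 0.012 m and y of stick_mid in the frame of rest between -0.025 and 0.025 m and z of stick_mid in the frame of rest between 0.04 and 0.052 m and angle between the y axis of stick_mid and the y axis of rest, either way round below 0.175 rad and linear speed of stick below 0.03 m/s and distance of scraper_mid from where it was at the start of the episode below 0.02 m); the robot touches nothing.
It fails at once if the scraper is pulled or knocked out of its place (moved more than 20 mm) (distance of scraper_mid from where it was at the start of the episode above 0.02 m).
It fails at once if the stick is dropped or flung (faster than 0.9 m/s with no finger on it) (linear speed of stick above 0.9 m/s and contact force between stick and the fingers below 0.05 N).
It also fails if it takes over 40 s, if anything falls off the work surface, if the arm or the gripper's body presses on something with over 40 N, if the wrist force passes 120 N, or if a joint passes its speed limit or range.

## Working session

There is one attempt and no reset: what is moved stays moved. The work goes in short steps, Python scripts to look and compute and a tool call to move; the robot and the scene stay as the last step left them, time stands still between calls to the robot, and variables do not carry over. Pictures are saved under pics/ and viewed, about 8 in all and at most 12, crops included, and the job is handed in when it is done.

Besides the shell and the picture viewer there is one more tool, called by a JSON object that holds its "api" and its "payload". carry_out: Moves the arm, as the interface text tells. Its arguments: {"type":"object","properties":{"motion":{"type":"array","items":{"type":"array","items":{"type":"number"}}},"claw":{"type":"number"}},"required":["motion"]}

```bash
mkdir -p pics; ls; python3 - <<'E'
from station import manip, eyes, order
import cv2, numpy as np
for n in ("scene","top"):
    im=eyes.capture(n); cv2.imwrite(f"pics/{n}0.png",im[:,:,::-1])
    c=eyes.get_calibration(n); print(n,c["fx"],c["fy"],c["cx"],c["cy"]); print(np.round(c["camera_from_world"],4))
print(manip.sense()); print(manip.grip_point_offset)
E
```

```text
pics
scene 487.43837020138744 487.43837020138744 288.41685991333287 206.67573283487573
[[ 0.2873  0.9578  0.004  -0.0345]
 [ 0.6957 -0.2059 -0.6882 -0.4136]
 [-0.6584  0.2005 -0.7255  1.5804]
 [ 0.      0.      0.      1.    ]]
top 519.3513235221429 519.3513235221429 287.69441613975164 225.91699445125786
[[-0.0194 -0.9998 -0.0043 -0.1228]
 [-0.9865  0.0199 -0.1627  0.6272]
 [ 0.1628  0.0011 -0.9867  0.9808]
 [ 0.      0.      0.      1.    ]]
{'clock': 0.1, 'q': array([-1.41761766,  0.43514961,  0.02491784,  1.57396781, -0.01158497,
        1.13398924, -0.07511255]), 'qvel': array([-4.75737591e-04, -1.19368684e-03,  4.47630767e-05, -2.82140897e-03,
       -3.73934243e-04, -1.85199044e-04,  2.31445151e-03]), 'effort': array([ 3.23082619e-03, -6.69132543e+01,  9.88017842e-01, -3.15146506e+01,
       -6.05712715e-02,  3.75053391e-02,  3.37702943e-05]), 'tool_pos': array([0.15803663, 0.60423814, 0.22603991]), 'ee_rot': array([[ 2.53022476e-01,  9.67460372e-01, -2.33652626e-04],
       [ 9.67459438e-01, -2.53022557e-01, -1.34946916e-03],
       [-1.36467732e-03,  1.15396589e-04, -9.99999062e-01]]), 'contact_force': array([-0.19089011,  0.29510408, -0.6370164 ]), 'wrist_torque': array([-0.05047426, -0.02442116,  0.04020564]), 'finger_gap': 0.09175221780140273}
0.0188
```

View pics/scene0.png

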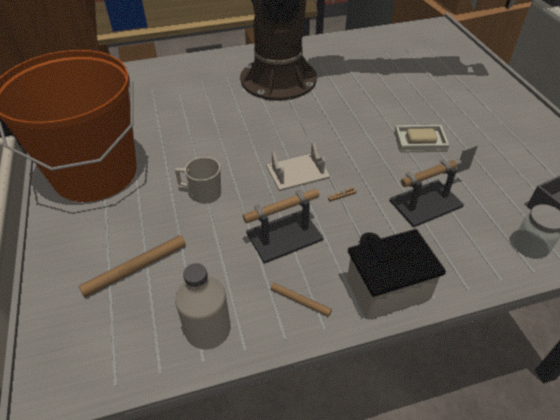

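View pics/top0.png

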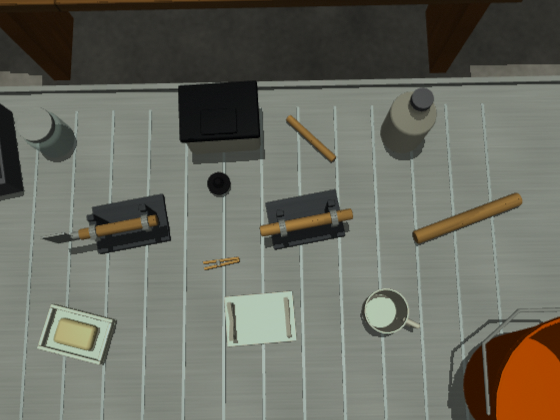

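The scene view shows the base at (278,60), and in the top view the robot side is at the bottom. Things that could be taken for the stick, by top-view pixel:
- Plain bar in clips at (307,222).
- Long loose bar at (468,218).
- Short loose bar at (311,138).
- Scraper with a blade at (119,227).
- Clothes-peg at (222,263).

By the description, the stick is the plain bar in clips at (307,222), which is also the middle-sized one. The white rest is at (260,319). Next I measure and check a close crop.

```bash
cat > h.py <<'E'
import numpy as np, cv2
from station import manip, eyes, order
def ray(n,uv):
    c=eyes.get_calibration(n); T=np.array(c["camera_from_world"]); R=T[:3,:3]; o=-R.T@T[:3,3]
    return o, R.T@np.array([(uv[0]-c["cx"])/c["fx"],(uv[1]-c["cy"])/c["fy"],1])
def onz(n,uv,z):
    o,d=ray(n,uv); return o+d*(z-o[2])/d[2]
def proj(n,p):
    c=eyes.get_calibration(n); T=np.array(c["camera_from_world"]); q=T[:3,:3]@p+T[:3,3]
    return np.array([c["fx"]*q[0]/q[2]+c["cx"],c["fy"]*q[1]/q[2]+c["cy"]])
def wood(im,box):
    h=cv2.cvtColor(im,cv2.COLOR_RGB2HSV); m=cv2.inRange(h,(5,90,60),(25,255,255))
    k=np.zeros_like(m); x0,y0,x1,y1=box; k[y0:y1,x0:x1]=m[y0:y1,x0:x1]; return k
def big(m):
    return max(cv2.findContours(m,cv2.RETR_EXTERNAL,cv2.CHAIN_APPROX_NONE)[0],key=cv2.contourArea)
def ends(m):
    r=cv2.minAreaRect(cv2.findNonZero(m)); b=cv2.boxPoints(r)
    i=np.argmax([np.linalg.norm(b[0]-b[1]),np.linalg.norm(b[1]-b[2])])
    return ((b[1]+b[2])/2,(b[3]+b[0])/2) if i==0 else ((b[0]+b[1])/2,(b[2]+b[3])/2)
E
python3 - <<'E'
from h import *
t=eyes.capture("top"); s=eyes.capture("scene")
for n,im,box in (("top",t,(240,195,370,245)),("scene",s,(235,180,330,225))):
    e=ends(wood(im,box)); P=[onz(n,x,.085) for x in e]
    print(n,np.round(e,1).tolist(),np.round(P,4).tolist(),"mid",np.round((P[0]+P[1])/2,4),"len",np.linalg.norm(P[0]-P[1]))
for box in ((400,180,530,250),(270,100,345,170)):
    P=[onz("top",x,.01) for x in ends(wood(t,box))]; print("loose len",np.linalg.norm(P[0]-P[1]),np.round(P,3).tolist())
e=ends(wood(t,(70,205,165,245))); print("scraper",np.round([onz("top",x,.085) for x in e],3).tolist())
# rest
h=cv2.cvtColor(t,cv2.COLOR_RGB2HSV); m=np.zeros(h.shape[:2],np.uint8); m[285:355,215:305]=cv2.inRange(h,(0,0,185),(180,255,255))[285:355,215:305]
m=cv2.morphologyEx(m,cv2.MORPH_OPEN,np.ones((3,3)))
c=big(m); b=cv2.boxPoints(cv2.minAreaRect(c)); print("rest box px",b.round(1).tolist()); print(np.round([onz("top",x,.008)for x in b],4).tolist())
A=cv2.resize(t[190:360,205:365],None,fx=3.4,fy=3.4,interpolation=cv2.INTER_CUBIC)
cv2.imwrite("pics/crop1.png",A[:,:,::-1])
E
```

```text
top [[352.0, 212.89999389648438], [259.8999938964844, 230.6999969482422]] [[0.642, -0.2596, 0.085], [0.6108, -0.0818, 0.085]] mid [ 0.6264 -0.1707  0.085 ] len 0.18050180617666234
scene [[327.70001220703125, 192.3000030517578], [243.10000610351562, 215.60000610351562]] [[0.6152, -0.0561, 0.085], [0.6305, -0.2557, 0.085]] mid [ 0.6229 -0.1559  0.085 ] len 0.20019259769789996
loose len 0.23849784633150747 [[0.682, -0.621, 0.01], [0.602, -0.397, 0.01]]
loose len 0.13493034361575484 [[0.868, -0.139, 0.01], [0.773, -0.234, 0.01]]
scraper [[0.637, 0.119, 0.085], [0.611, 0.267, 0.085]]
rest box px [[224.6999969482422, 297.20001220703125], [291.29998779296875, 291.29998779296875], [295.6000061035156, 339.5], [228.89999389648438, 345.3999938964844]]
[[0.488, -0.0046, 0.008], [0.4972, -0.1399, 0.008], [0.4014, -0.1464, 0.008], [0.3925, -0.0131, 0.008]]
```

View pics/crop1.png

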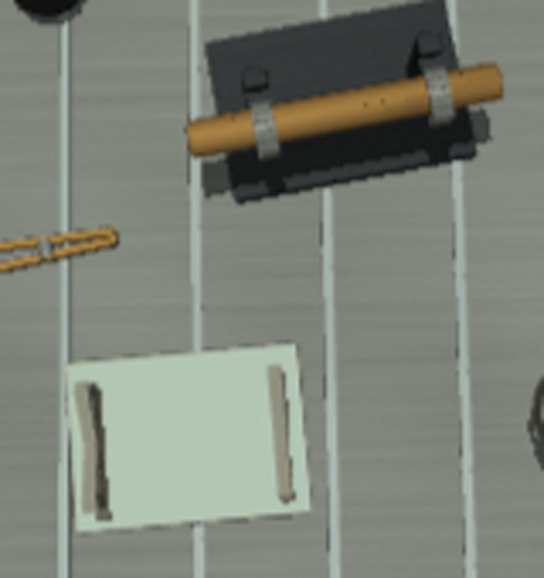

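The crop confirms it: the bar at (345,107) in the crop sits in both clips, is 180 mm long and has plain ends. The posts are on the far side, so the mouths face the robot. The loose bars measure 238 mm and 135 mm, so this one is the middle-sized bar. The rest is at about (190,438) in the crop. First I turn the tool and check the heights of the dark knob and the box near the path.

{"api": "carry_out", "payload": {"motion": [[0,0,-0.02,0,0,0.182],[0,0,-0.02,0,0,0.182],[0,0,0,0,0,0.182],[0,0,0,0,0,0.182],[0,0,0,0,0,0.182],[0,0,0,0,0,0.182],[0,0,0,0,0,0.182],[0,0,0,0,0,0.182]], "claw": 1}}

```text
clock: 1.0
tool_pos: [0.1579, 0.6031, 0.2493]
ee_rot: [[0.992, 0.128, -0.001], [0.128, -0.992, -0.005], [-0.002, 0.004, -1.0]]
contact_force: [0.1, 0.9, -0.2]
finger_gap: 0.0919
```

```bash
cat >> h.py <<'E'
def go(P,yaw,tilt=True):
    "shift and turn from the present pose to TCP at P, tool down, tool x at yaw (deg), in move units"
    from scipy.spatial.transform import Rotation as Ro
    s=manip.sense(); R=s["ee_rot"]; a=np.radians(yaw); X=np.array([np.cos(a),np.sin(a),0]); Z=np.array([0,0,-1.])
    G=np.column_stack([X,np.cross(Z,X),Z]); d=R.T@(np.array(P)-s["tool_pos"]); r=np.degrees(Ro.from_matrix(R.T@G).as_rotvec())
    print("t",s["clock"],"tcp",s["tool_pos"].round(4),"F",s["contact_force"].round(1),"gap",round(s["finger_gap"],4))
    print("shift units",(d/.6).round(4),"turn units",(r/45).round(4),"rows",max(np.linalg.norm(d)/.05,np.linalg.norm(r)/8.59).round(1))
E
python3 - <<'E'
from h import *
def tri(a,b):
    o1,d1=ray("top",a);o2,d2=ray("scene",b); x=np.linalg.lstsq(np.column_stack([d1,-d2]),o2-o1,rcond=None)[0]
    return ((o1+d1*x[0]+o2+d2*x[1])/2).round(3)
print("knob",tri((219,183),(370,241)),"lid corner",tri((181,115),(366,298)), tri((258,110),(356,250)))
print("stick ends",tri((352,213),(244,211)),tri((260,230.5),(319,195)))
go((.6264,-.1707,.22),9.97)
E
```

```text
knob [0.724 0.008 0.017] lid corner [0.858 0.018 0.012] [ 0.83  -0.083  0.145]
stick ends [ 0.638 -0.255  0.107] [ 0.613 -0.079  0.08 ]
t 1.0 tcp [0.1579 0.6031 0.2493] F [ 0.1  0.9 -0.2] gap 0.0919
shift units [0.6094 1.3787 0.0537] turn units [ 0.0056  0.0027 -0.0581] rows 18.1
```

The knob is low (17 mm) and clear of the path, so I traverse to above the stick.

{"api": "carry_out", "payload": {"motion": [[0.0335,0.0745,0,0,0,0],[0.0335,0.0745,0,0,0,0],[0.0335,0.0745,0,0,0,0],[0.0335,0.0745,0,0,0,0],[0.0335,0.0745,0,0,0,0],[0.0335,0.0745,0,0,0,0],[0.0335,0.0745,0,0,0,0],[0.0335,0.0745,0,0,0,0]]}}

```text
clock: 1.8
tool_pos: [0.3611, 0.2656, 0.2479]
ee_rot: [[0.991, 0.135, -0.003], [0.135, -0.991, -0.004], [-0.003, 0.003, -1.0]]
contact_force: [0.1, 1.0, -0.2]
finger_gap: 0.0916
```

{"api": "carry_out", "payload": {"motion": [[0.0335,0.0745,0,0,0,0],[0.0335,0.0745,0,0,0,0],[0.0335,0.0745,0,0,0,0],[0.0335,0.0745,0,0,0,0],[0.0335,0.0745,0,0,0,0],[0.0335,0.0745,0,0,0,0],[0.0335,0.0745,0,0,0,0],[0.0335,0.0745,0,0,0,0]]}}

```text
clock: 2.6
tool_pos: [0.5708, -0.0748, 0.2493]
ee_rot: [[0.99, 0.139, 0.0], [0.139, -0.99, 0.001], [0.0, -0.001, -1.0]]
contact_force: [0.7, -0.2, 0.4]
finger_gap: 0.0917
```

```bash
python3 - <<'E'
from h import *
go((.6264,-.1707,.2),9.97)
E
```

```text
t 2.6 tcp [ 0.5708 -0.0748  0.2493] F [ 0.7 -0.2  0.4] gap 0.0917
shift units [0.0695 0.1712 0.0819] turn units [-0.0017 -0.0003 -0.0438] rows 2.4
```

{"api": "carry_out", "payload": {"motion": [[0.023,0.057,0.027,0,0,-0.044],[0.023,0.057,0.027,0,0,0],[0.024,0.055,0.027,0,0,0],[0,0,0,0,0,0],[0,0,0,0,0,0]]}}

```text
clock: 3.1
tool_pos: [0.6321, -0.1805, 0.1973]
ee_rot: [[0.986, 0.167, -0.0], [0.167, -0.986, -0.002], [-0.001, 0.002, -1.0]]
contact_force: [0.5, 0.1, 0.3]
finger_gap: 0.0916
```

```bash
python3 - <<'E'
from h import *
go((.6264,-.1707,.066),9.97)
t=eyes.capture("top"); s=eyes.capture("scene")
A=cv2.resize(s[110:270,180:390],None,fx=2.6,fy=2.6,interpolation=cv2.INTER_CUBIC)
B=cv2.resize(t[160:290,220:390],None,fx=3.2,fy=3.2,interpolation=cv2.INTER_CUBIC)
w=max(A.shape[1],B.shape[1]); A=cv2.copyMakeBorder(A,0,0,0,w-A.shape[1],0);B=cv2.copyMakeBorder(B,0,0,0,w-B.shape[1],0)
C=np.vstack([A,B]); C=cv2.resize(C,None,fx=600/C.shape[0],fy=600/C.shape[0],interpolation=cv2.INTER_AREA); cv2.imwrite("pics/above.png",C[:,:,::-1])
E
```

```text
t 3.1 tcp [ 0.6321 -0.1805  0.1973] F [0.5 0.1 0.3] gap 0.0916
shift units [-0.0065 -0.0182  0.2187] turn units [ 0.0031  0.0008 -0.0076] rows 2.6
```

View pics/above.png

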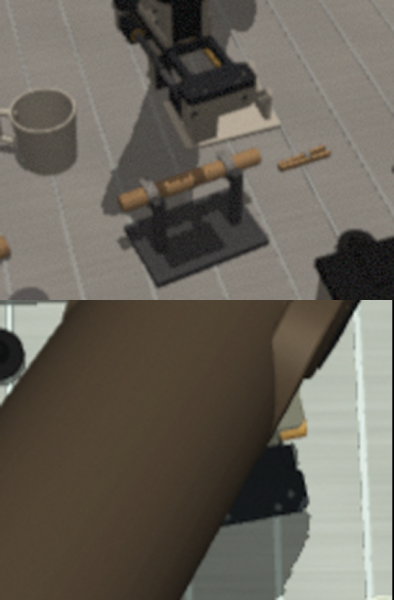

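The picture shows the bar still clipped, at composite (190,180), with the gripper above and robot-side of it. The arm hides the bar in the top view. I check where the TCP projects before going down.

```bash
python3 - <<'E'
from h import *
s=manip.sense();R=s["ee_rot"];p=s["tool_pos"]
k=2.6*600/832
for nm,q in (("tcp",p),("finger+x",p+R[:,0]*.046),("finger-x",p-R[:,0]*.046),("body+x",p+R[:,0]*.095-R[:,2]*.066),("stick",np.array([.6264,-.1707,.085])),("end1",np.array([.642,-.2596,.085])),("end2",np.array([.6108,-.0818,.085]))):
    a=proj("scene",q); print(nm,a.round(1),"composite",((a-[180,110])*k).round(0))
im=eyes.capture("scene"); A=cv2.resize(im[100:230,220:340],None,fx=4.5,fy=4.5,interpolation=cv2.INTER_CUBIC); A=cv2.convertScaleAbs(A,alpha=1.6)
cv2.imwrite("pics/above2.png",A[:,:,::-1])
E
```

```text
tcp [276.4 170.5] composite [181. 113.]
finger+x [286.5 184.6] composite [200. 140.]
finger-x [266.9 157.1] composite [163.  88.]
body+x [298.6 175.2] composite [222. 122.]
stick [280.4 206.1] composite [188. 180.]
end1 [242.5 219.7] composite [117. 206.]
end2 [316.3 193.2] composite [256. 156.]
```

View pics/above2.png

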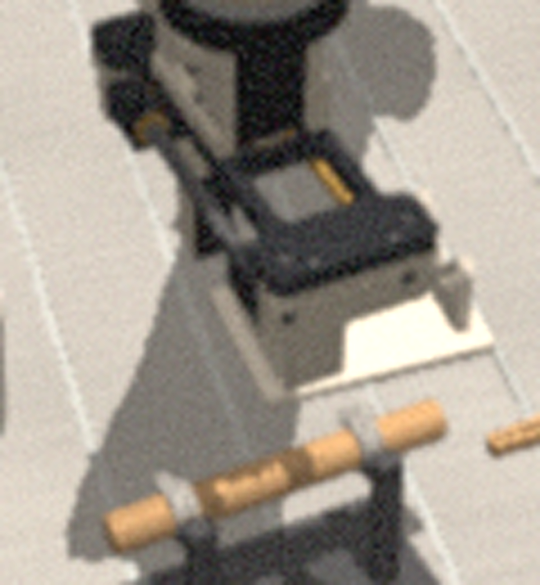

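The finger tip is at about (310,380) and the bar's middle at about (278,477), both within 1.5 px of the projection, so the pose is good. I centre and descend.

{"api": "carry_out", "payload": {"motion": [[-0.0065,-0.018,0,0.003,0,-0.008],[0,0,0.04,0,0,0],[0,0,0.04,0,0,0],[0,0,0.04,0,0,0],[0,0,0,0,0,0]]}}

```text
clock: 3.75
tool_pos: [0.627, -0.1585, 0.1289]
ee_rot: [[0.982, 0.186, 0.008], [0.186, -0.982, 0.005], [0.009, -0.004, -1.0]]
contact_force: [0.1, 0.8, 0.8]
finger_gap: 0.0919
```

```bash
python3 - <<'E'
from h import *
go((.6264,-.1707,.066),9.97)
E
```

```text
t 3.75 tcp [ 0.627  -0.1585  0.1289] F [0.1 0.8 0.8] gap 0.0919
shift units [-0.0057  0.0202  0.1048] turn units [-0.005  -0.011   0.0173] rows 1.3
```

{"api": "carry_out", "payload": {"motion": [[-0.004,0.012,0.02,-0.004,-0.008,0.012],[0,0,0.02,0,0,0],[0,0,0.015,0,0,0],[0,0,0,0,0,0],[0,0,0,0,0,0]]}}

```text
clock: 4.25
tool_pos: [0.6276, -0.1643, 0.0973]
ee_rot: [[0.984, 0.18, 0.006], [0.18, -0.984, 0.001], [0.006, -0.0, -1.0]]
contact_force: [0.1, 0.2, -0.2]
finger_gap: 0.0919
```

```bash
python3 - <<'E'
from h import *
go((.6264,-.1707,.066),9.97)
E
```

```text
t 4.25 tcp [ 0.6276 -0.1643  0.0973] F [ 0.1  0.2 -0.2] gap 0.0919
shift units [-0.0042  0.0101  0.0521] turn units [-0.0002 -0.0082  0.0083] rows 0.6
```

{"api": "carry_out", "payload": {"motion": [[-0.004,0.008,0.018,0,-0.008,0.008],[0,0,0.018,0,0,0],[0,0,0.016,0,0,0],[0,0,0,0,0,0],[0,0,0,0,0,0]]}}

```text
clock: 4.75
tool_pos: [0.6263, -0.1705, 0.0636]
ee_rot: [[0.985, 0.172, 0.0], [0.172, -0.985, -0.0], [0.0, 0.0, -1.0]]
contact_force: [0.4, 0.2, -0.1]
finger_gap: 0.0919
```

```bash
python3 - <<'E'
from h import *
go((.6264,-.1707,.066),9.97)
E
```

```text
t 4.75 tcp [ 0.6263 -0.1705  0.0636] F [ 0.4  0.2 -0.1] gap 0.0919
shift units [ 0.0002  0.0003 -0.004 ] turn units [ 0.0003 -0.0001 -0.0013] rows 0.0
```

The tool is on target, so I close the gripper.

{"api": "carry_out", "payload": {"motion": [[0,0,0,0,0,0],[0,0,0,0,0,0],[0,0,0,0,0,0],[0,0,0,0,0,0],[0,0,0,0,0,0],[0,0,0,0,0,0],[0,0,0,0,0,0],[0,0,0,0,0,0]], "claw": 0}}

```text
clock: 5.55
tool_pos: [0.6271, -0.1706, 0.0649]
ee_rot: [[0.985, 0.172, 0.002], [0.172, -0.985, -0.0], [0.002, 0.001, -1.0]]
contact_force: [0.0, -0.5, -0.4]
finger_gap: 0.0323
```

{"api": "carry_out", "payload": {"motion": [[0,0,0,0,0,0],[0,0,0,0,0,0],[0,0,0,0,0,0],[0,0,0,0,0,0]]}}

```text
clock: 5.95
tool_pos: [0.6265, -0.1706, 0.0649]
ee_rot: [[0.985, 0.172, 0.001], [0.172, -0.985, -0.0], [0.001, 0.0, -1.0]]
contact_force: [-0.9, 0.0, 0.4]
finger_gap: 0.0213
```

It grips 21 mm, which matches the bar. Now I pull straight along tool -x, out through the mouths.

{"api": "carry_out", "payload": {"motion": [[-0.012,0,0,0,0,0],[-0.015,0,0,0,0,0],[-0.015,0,0,0,0,0],[-0.015,0,0,0,0,0]]}}

```text
clock: 6.35
tool_pos: [0.6035, -0.1738, 0.0667]
ee_rot: [[0.984, 0.179, 0.021], [0.179, -0.984, -0.002], [0.02, 0.005, -1.0]]
contact_force: [0.1, -0.3, -0.6]
finger_gap: 0.0211
```

```bash
python3 - <<'E'
from h import *
go((.6264-.985*.06,-.1707-.173*.06,.065),9.97)
E
```

```text
t 6.35 tcp [ 0.6035 -0.1738  0.0667] F [ 0.1 -0.3 -0.6] gap 0.0211
shift units [-0.0615  0.0012  0.0016] turn units [ 0.0068 -0.0256  0.0073] rows 0.7
```

It snapped free and the force is about zero. I continue to 60 mm in front.

{"api": "carry_out", "payload": {"motion": [[-0.02,0,0,0.007,-0.025,0.007],[-0.02,0,0,0,0,0],[-0.02,0,0,0,0,0],[0,0,0,0,0,0],[0,0,0,0,0,0]]}}

```text
clock: 6.85
tool_pos: [0.5615, -0.1815, 0.0661]
ee_rot: [[0.986, 0.169, -0.007], [0.169, -0.986, 0.001], [-0.007, -0.002, -1.0]]
contact_force: [0.1, -0.3, -1.3]
finger_gap: 0.0213
```

```bash
python3 - <<'E'
from h import *
go((.4448,-.076,.14),3.84)
im=eyes.capture("scene"); A=cv2.resize(im[100:270,200:360],None,fx=3.5,fy=3.5,interpolation=cv2.INTER_CUBIC); A=cv2.convertScaleAbs(A,alpha=1.6)
cv2.imwrite("pics/out.png",A[:,:,::-1])
E
```

```text
t 6.85 tcp [ 0.5615 -0.1815  0.0661] F [ 0.1 -0.3 -1.3] gap 0.0213
shift units [-0.1627 -0.2066 -0.1216] turn units [-0.0027  0.0086  0.1315] rows 3.5
```

View pics/out.png

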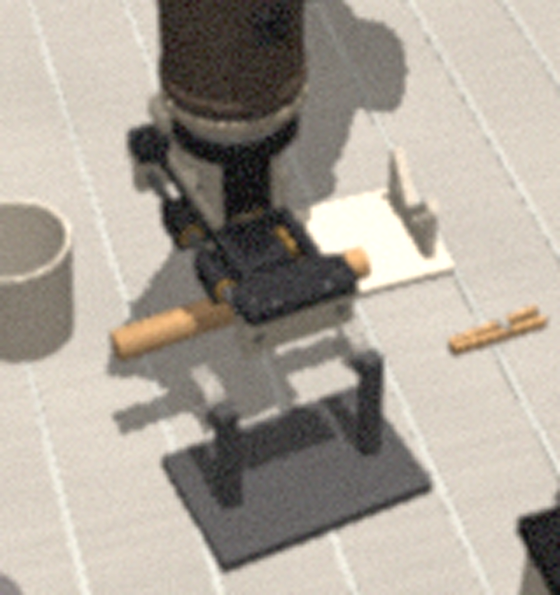

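The stick is out of both clips and held, with its ends at about (120,342) and (362,262) in the crop. I lift it and work out where along the bar the grip is.

{"api": "carry_out", "payload": {"motion": [[0,0,-0.04,0,0,0],[0,0,-0.04,0,0,0],[0,0,-0.035,0,0,0],[-0.035,-0.045,0,0,0,0.033],[-0.035,-0.045,0,0,0,0.033],[-0.035,-0.045,0,0,0,0.033],[-0.03,-0.04,0,0,0,0.03],[0,0,0,0,0,0]]}}

```text
clock: 7.7
tool_pos: [0.4687, -0.0857, 0.1383]
ee_rot: [[0.998, 0.066, -0.005], [0.066, -0.998, -0.0], [-0.005, 0.0, -1.0]]
contact_force: [-0.1, 0.2, -1.1]
finger_gap: 0.021
```

```bash
python3 - <<'E'
from h import *
a=onz("scene",(234.3,197.7),.085);b=onz("scene",(303.4,174.9),.085)
print("held before lift: ends",a.round(3),b.round(3),"mid",((a+b)/2).round(3),np.linalg.norm(a-b),"tcp was .5615 -.1815")
go((.4448,-.076,.10),3.84)
t=eyes.capture("top"); s=eyes.capture("scene")
A=s[90:250,190:390]; B=t[220:380,180:380]
C=np.hstack([cv2.resize(A,(400,320)),cv2.resize(B,(400,320))]); C=cv2.convertScaleAbs(C,alpha=1.3); cv2.imwrite("pics/rest.png",C[:,:,::-1])
E
```

```text
held before lift: ends [ 0.572 -0.262  0.085] [ 0.545 -0.091  0.085] mid [ 0.558 -0.177  0.085] 0.17338116573067097 tcp was .5615 -.1815
t 7.7 tcp [ 0.4687 -0.0857  0.1383] F [-0.1  0.2 -1.1] gap 0.021
shift units [-0.0384 -0.0187  0.064 ] turn units [ 0.0001  0.0068 -0.0016] rows 0.9
```

View pics/rest.png

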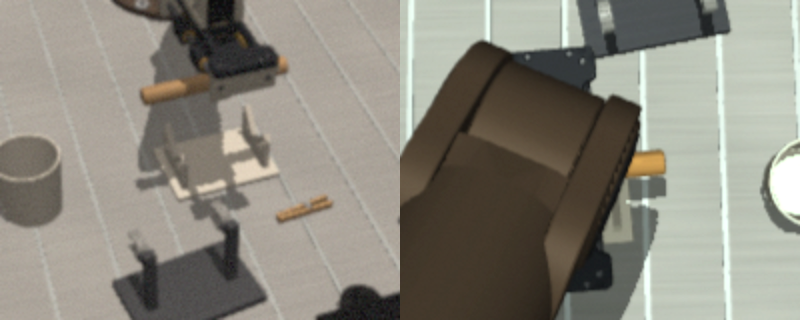

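The stick is held above the rest, in front of the stand. Its middle is within 5 mm of the TCP along the bar. I align and lower.

{"api": "carry_out", "payload": {"motion": [[-0.018,-0.009,0,0,0.006,0],[-0.016,-0.008,0,0,0,0],[0,0,0,0,0,0],[0,0,0.03,0,0,0],[0,0,0.03,0,0,0],[0,0,0.02,0,0,0],[0,0,0,0,0,0],[0,0,0,0,0,0]]}}

```text
clock: 8.6
tool_pos: [0.4526, -0.083, 0.0906]
ee_rot: [[0.998, 0.061, 0.008], [0.061, -0.998, -0.005], [0.007, 0.006, -1.0]]
contact_force: [0.8, -0.7, -1.0]
finger_gap: 0.0211
```

```bash
python3 - <<'E'
from h import *
go((.4448,-.078,.027),3.84)
s=eyes.capture("scene"); A=cv2.convertScaleAbs(cv2.resize(s[100:210,230:370],None,fx=5,fy=5,interpolation=cv2.INTER_CUBIC),alpha=1.4); cv2.imwrite("pics/low.png",A[:,:,::-1])
E
```

```text
t 8.6 tcp [ 0.4526 -0.083   0.0906] F [ 0.8 -0.7 -1. ] gap 0.0211
shift units [-0.0132 -0.0097  0.1058] turn units [ 0.0071 -0.0092 -0.0073] rows 1.3
```

View pics/low.png

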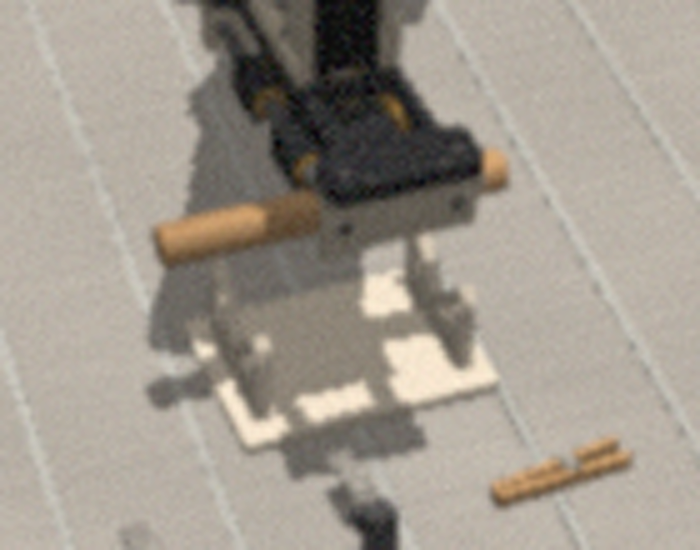

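The stick is level above both cheeks, with its ends at (163,245) and (505,170). I continue down with a small correction.

{"api": "carry_out", "payload": {"motion": [[-0.012,-0.009,0,0.007,-0.009,-0.007],[0,0,0.02,0,0,0],[0,0,0.02,0,0,0],[0,0,0.015,0,0,0],[0,0,0,0,0,0],[0,0,0,0,0,0]]}}

```text
clock: 9.25
tool_pos: [0.4452, -0.0773, 0.0556]
ee_rot: [[0.998, 0.068, 0.001], [0.068, -0.998, 0.001], [0.001, -0.001, -1.0]]
contact_force: [-0.5, 1.4, -1.6]
finger_gap: 0.0213
```

```bash
python3 - <<'E'
from h import *
a=onz("scene",(262.6,149),.111);b=onz("scene",(331,134),.111); print("mid",((a+b)/2).round(4),np.linalg.norm(a-b))
go((.4448,-.078,.027),3.84)
E
```

```text
mid [ 0.453  -0.0775  0.111 ] 0.17706862017963015
t 9.25 tcp [ 0.4452 -0.0773  0.0556] F [-0.5  1.4 -1.6] gap 0.0213
shift units [-0.0009  0.0012  0.0477] turn units [-0.0009 -0.0019  0.0012] rows 0.6
```

{"api": "carry_out", "payload": {"motion": [[0,0.006,0.012,0,0,0],[0,0,0.012,0,0,0],[0,0,0.012,0,0,0],[0,0,0.006,0,0,0],[0,0,0,0,0,0],[0,0,0,0,0,0]]}}

```text
clock: 9.85
tool_pos: [0.4459, -0.0816, 0.0282]
ee_rot: [[0.998, 0.067, 0.002], [0.067, -0.998, 0.0], [0.002, -0.0, -1.0]]
contact_force: [0.6, -0.0, -1.5]
finger_gap: 0.0212
```

```bash
python3 - <<'E'
from h import *
go((.4448,-.079,.026),3.84)
E
```

```text
t 9.85 tcp [ 0.4459 -0.0816  0.0282] F [ 0.6 -0.  -1.5] gap 0.0212
shift units [-0.0015 -0.0045  0.0036] turn units [-0.0005 -0.0022  0.0005] rows 0.1
```

Not in contact yet. I lower gently in small steps until it touches.

{"api": "carry_out", "payload": {"motion": [[0,0,0.004,0,0,0],[0,0,0.004,0,0,0],[0,0,0,0,0,0]]}}

```text
clock: 10.15
tool_pos: [0.4452, -0.0816, 0.0248]
ee_rot: [[0.998, 0.067, 0.002], [0.067, -0.998, 0.002], [0.002, -0.002, -1.0]]
contact_force: [-0.3, 0.2, -0.0]
finger_gap: 0.021
```

{"api": "carry_out", "payload": {"motion": [[0,0,0.004,0,0,0],[0,0,0.003,0,0,0],[0,0,0,0,0,0]]}}

```text
clock: 10.45
tool_pos: [0.4453, -0.0817, 0.024]
ee_rot: [[0.998, 0.066, 0.004], [0.066, -0.998, 0.006], [0.005, -0.006, -1.0]]
contact_force: [-0.6, -0.1, -1.4]
finger_gap: 0.0215
```

{"api": "carry_out", "payload": {"motion": [[0,0,0.005,0,0,0],[0,0,0.005,0,0,0]]}}

```text
clock: 10.65
tool_pos: [0.4454, -0.0817, 0.0209]
ee_rot: [[0.998, 0.065, 0.007], [0.065, -0.998, 0.009], [0.007, -0.009, -1.0]]
contact_force: [-10.4, 1.0, 42.3]
finger_gap: 0.0214
```

It is firmly seated: the force is 42 N upward at z = 0.021. I back off 2 mm and open.

{"api": "carry_out", "payload": {"motion": [[0,0,-0.003,0,0,0],[0,0,-0.001,0,0,0],[0,0,0,0,0,0]]}}

```text
clock: 10.95
tool_pos: [0.4461, -0.0818, 0.0243]
ee_rot: [[0.998, 0.064, 0.009], [0.064, -0.998, 0.01], [0.01, -0.009, -1.0]]
contact_force: [-0.9, -0.2, -1.6]
finger_gap: 0.0211
```

{"api": "carry_out", "payload": {"motion": [[0,0,0.003,0,0,0],[0,0,0.001,0,0,0],[0,0,0,0,0,0]]}}

```text
clock: 11.25
tool_pos: [0.4459, -0.0816, 0.0217]
ee_rot: [[0.998, 0.065, 0.009], [0.065, -0.998, 0.01], [0.009, -0.009, -1.0]]
contact_force: [-1.7, -0.0, 5.3]
finger_gap: 0.0212
```

It now bears lightly on the notches at about 5 N, so I open.

{"api": "carry_out", "payload": {"motion": [[0,0,0,0,0,0],[0,0,0,0,0,0],[0,0,0,0,0,0],[0,0,0,0,0,0],[0,0,0,0,0,0],[0,0,0,0,0,0],[0,0,0,0,0,0],[0,0,0,0,0,0]], "claw": 1}}

```text
clock: 12.05
tool_pos: [0.4459, -0.0816, 0.021]
ee_rot: [[0.998, 0.065, 0.008], [0.065, -0.998, 0.01], [0.008, -0.009, -1.0]]
contact_force: [-0.4, 0.1, 0.3]
finger_gap: 0.0805
```

{"api": "carry_out", "payload": {"motion": [[0,0,0,0,0,0],[0,0,0,0,0,0],[0,0,0,0,0,0]]}}

```text
clock: 12.35
tool_pos: [0.4459, -0.0816, 0.021]
ee_rot: [[0.998, 0.065, 0.008], [0.065, -0.998, 0.01], [0.008, -0.009, -1.0]]
contact_force: [-0.0, 0.6, 0.7]
finger_gap: 0.0916
```

It is open. I go straight up, then back toward +y to clear the view.

{"api": "carry_out", "payload": {"motion": [[0,0,-0.025,0,0,0],[0,0,-0.04,0,0,0],[0,0,-0.06,0,0,0],[0,0,-0.07,0,0,0],[0,0,-0.07,0,0,0],[0,0,-0.07,0,0,0],[0,0,0,0,0,0]]}}

```text
clock: 13.05
tool_pos: [0.4428, -0.0847, 0.2284]
ee_rot: [[0.998, 0.062, 0.003], [0.062, -0.998, 0.008], [0.003, -0.008, -1.0]]
contact_force: [-0.2, 0.1, 0.5]
finger_gap: 0.0919
```

{"api": "carry_out", "payload": {"motion": [[0,-0.07,0,0,0,0],[0,-0.07,0,0,0,0],[0,-0.07,0,0,0,0],[0,-0.07,0,0,0,0],[0,-0.07,0,0,0,0],[0,-0.07,0,0,0,0],[0,-0.07,0,0,0,0],[0,0,0,0,0,0]]}}

```text
clock: 13.85
tool_pos: [0.4236, 0.2187, 0.2314]
ee_rot: [[0.998, 0.057, 0.007], [0.057, -0.998, 0.012], [0.007, -0.011, -1.0]]
contact_force: [-0.2, -0.3, -0.3]
finger_gap: 0.0916
```

```bash
python3 - <<'E'
from h import *
t=eyes.capture("top"); s=eyes.capture("scene")
for n,im,box in (("top",t,(200,275,330,360)),("scene",s,(245,130,345,185))):
    e=ends(wood(im,box)); P=[onz(n,x,.046) for x in e]; d=P[0]-P[1]
    print(n,np.round(e,1).tolist(),"mid",((P[0]+P[1])/2).round(4),"len",np.linalg.norm(d).round(4),"axis deg",np.degrees(np.arctan2(d[1],d[0])).round(1))
print("scraper",np.round([onz("top",x,.085) for x in ends(wood(t,(70,205,165,245)))],3).tolist())
C=np.hstack([cv2.resize(s[90:250,240:440],(400,320)),cv2.resize(t[240:400,180:380],(400,320))]); cv2.imwrite("pics/final.png",cv2.convertScaleAbs(C,alpha=1.3)[:,:,::-1])
E
```

```text
top [[307.3999938964844, 314.6000061035156], [215.0, 322.0]] mid [ 0.4449 -0.0803  0.046 ] len 0.1797 axis deg -86.6
scene [[328.5, 150.89999389648438], [262.20001220703125, 167.0]] mid [ 0.4421 -0.0768  0.046 ] len 0.1806 axis deg 93.8
scraper [[0.637, 0.118, 0.085], [0.611, 0.267, 0.085]]
```

View pics/final.png

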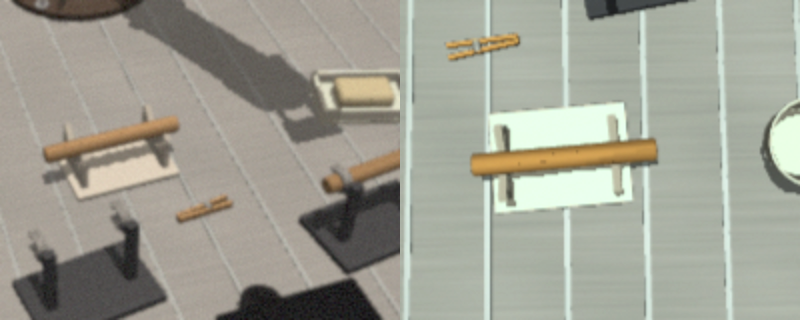

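The stick lies across both notches, seen at (564,157) on the right and (112,139) on the left, centred within about 5 mm. The scraper has not moved and the gripper is clear of everything, so I hand in.

```bash
python3 -c "
from station import order
print(order.finish_job())"
```

```text
the job is handed in; nothing more can be done
None
```

I gripped the stick between its clips, pulled it straight out through the mouths and lifted it over to the rest. I lowered it until it bore on both notches, let go, and handed the job in at about 14 s of the 40 s. `finish_job` gives no verdict.

**Stick in the rest:** in the last pictures its centre is at (0.445, -0.080), against the rest's measured middle of (0.445, -0.076). That is within about 1 mm of the notch line and 4 mm along it, with the axes within 1° of each other. The measured length came out at 180 mm when I assumed an axis height of 46 mm, so the height fits.

**Scraper and gripper:** the scraper's ends are within 1 mm of where they started. The gripper is open and well clear of everything.

**What disagreed:**
- The two cameras differ by about 3 to 4 mm on the stick's final centre, still well inside the limits.
- An early scene-view measurement of the clipped stick came out too long (200 mm), so I used the top view.
- The wrist force reached about 42 N for a moment while I pressed the stick down to seat it. I eased off to about 5 N before opening.

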